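Lid the prep tubs at close of service

TASK

Close up the four open food tubs for the fridge: put on each tub the lid of its own shape and size, seated fully home and lying flat on the rim, with the corners of the oblong and square lids over the corners of their tubs. Leave the tubs standing where they are.

Things in the scene. Friction and masses are not known exactly. Their poses are not given: they have to be found in the camera images.
- tub_rect: Open white food tub, 60 mm high, loose, standing on the worktop with small potatoes in it. Oblong: rim 130 mm (along x) by 85 mm (along y) outside, mouth 114 by 69 mm. Origin: centre of the underside (rim 60 mm above it); z up, x along the long side.
- tub_square: Open white food tub, 60 mm high, loose, standing on the worktop with cherry tomatoes in it. Square: rim 110 by 110 mm outside, mouth 94 by 94 mm. Origin: centre of the underside (rim 60 mm above it); z up, x and y along the sides.
- tub_big: Open white food tub, 60 mm high, loose, standing on the worktop with limes in it. Round, the larger of two: rim 116 mm in diameter outside, mouth 100 mm. Origin: centre of the underside (rim 60 mm above it); z up.
- tub_small: Open white food tub, 60 mm high, loose, standing on the worktop with quail eggs in it. Round, the smaller of two: rim 84 mm in diameter outside, mouth 68 mm. Origin: centre of the underside (rim 60 mm above it); z up.
- lid_rect_grip (a point): Lid of the oblong tub, white, 90 g: 4 mm plate 130 mm (along x) by 85 mm; under it a plug 98 by 53 mm, 6 mm deep (8 mm play in the mouth); black bar handle along x, 60 mm long, 16 wide, bar 18 tall, top 32 above the plate. Point: on the centre line, 33 mm above the lid's underside, 23 above the plate, 9 below the top; 87 mm above the worktop when home. z up, x along the long side.
- lid_square_grip (a point): Lid of the square tub, white, 90 g: 4 mm plate 110 by 110 mm; under it a plug 78 by 78 mm, 6 mm deep (8 mm play in the mouth); black bar handle along x, 60 mm long, 16 wide, bar 18 tall, top 32 above the plate. Point: on the centre line, 33 mm above the lid's underside, 23 above the plate, 9 below the top; 87 mm above the worktop when home. z up, x and y along the sides; fits at any quarter turn.
- lid_big_grip (a point): Lid of the larger round tub, white, 80 g: 4 mm plate 116 mm in diameter; under it a plug 84 mm in diameter, 6 mm deep (8 mm play in the mouth); black upright round knob, 24 mm across, 32 tall. Point: on the centre line, 33 mm above the lid's underside, 23 above the plate, 9 below the top; 87 mm above the worktop when home. z up.
- lid_small_grip (a point): Lid of the smaller round tub, white, 80 g: 4 mm plate 84 mm in diameter; under it a plug 52 mm in diameter, 6 mm deep (8 mm play in the mouth); black upright round knob, 24 mm across, 32 tall. Point: on the centre line, 33 mm above the lid's underside, 23 above the plate, 9 below the top; 87 mm above the worktop when home. z up.
Not all that is in view belongs to the job. What is shaped like the part that bears lid_small_grip but turquoise is not meant.

How it is judged (in metres and radians):
At the end, for the whole second after the job is handed in: Each lid rests released on its own tub: within 12 mm of centre, plate flat on the rim (tilt under 0.05 rad, handle point 83 to 89.5 mm above the tub's underside), oblong and square lids within 0.2 rad of their tub's sides (any turn that fits), all tubs upright on the worktop (horizontal distance between lid_rect_grip and tub_rect below 0.012 m and z of lid_rect_grip in the frame of tub_rect between 0.083 and 0.0895 m and angle between each of lid_rect_grip, tub_rect, lid_square_grip, tub_square, lid_big_grip, tub_big, lid_small_grip, tub_small's own z axis and vertical below 0.05 rad and height (world z) of each of tub_rect, tub_square, tub_big, tub_small below 0.006 m and horizontal distance between lid_square_grip and tub_square below 0.012 m and z of lid_square_grip in the frame of tub_square between 0.083 and 0.0895 m and horizontal distance between lid_big_grip and tub_big below 0.012 m and z of lid_big_grip in the frame of tub_big between 0.083 and 0.0895 m and horizontal distance between lid_small_grip and tub_small below 0.012 m and z of lid_small_grip in the frame of tub_small between 0.083 and 0.0895 m and angle between the x axis of lid_rect_grip and the x axis of tub_rect, either way round below 0.2 rad and (angle between the x axis of lid_square_grip and the x axis of tub_square, either way round below 0.2 rad or angle between the x axis of lid_square_grip and the y axis of tub_square, either way round below 0.2 rad)); the robot touches nothing.
It fails at once if a tub is shoved more than 40 mm from where it stood, or tipped (distance of any of tub_rect, tub_square, tub_big, tub_small from where it was at the start of the episode above 0.04 m or angle between any of tub_rect, tub_square, tub_big, tub_small's own z axis and vertical above 0.3 rad).
It also fails if it takes over 102 s, if anything falls off the work surface, if the arm or the gripper's body presses on something with over 40 N, if the wrist force passes 120 N, or if a joint passes its speed limit or range.

ROBOT

A 6-joint arm with a two-finger parallel gripper is mounted at the origin on the work surface. World frame = base frame: x ahead of the robot, y to its left, z up, the work surface at z = 0. Lengths are in mm, angles in rad, forces in N, time in s.
With the tool pointing down it reaches from about 350 to 975 mm from the base axis. Payload 7.1 kg.
Tool frame: the origin (TCP) lies at the very end of the fingers, on their centre line; the grasp point (between the pads) lies 19 mm behind it (ctrl.tcp_to_grasp is the distance from the TCP to the grasp point, in mm); z points along the fingers, x is the direction in which the jaws open and shut, and the axes are right-handed (so a half turn about z gives the same grasp; the last joint's range is limited). The gripper opens to 88 mm and grips with 3 to 60 N. Pads are 20 mm wide; open, the fingers measure 115 mm over their backs; the gripper's body (75 mm by 178 mm) begins 61 mm behind the grasp point.
Start: joints at [1.092, 0.423, 1.63, -0, 1.089, -0.019], TCP at [277.323, 560.086, 222.675] pointing down, gripper open.
Joint ranges: [-3, 3], [-0.9, 2.11], [0.09, 2.58], [-1.31, 4.45], [0.11, 2.69], [-2.54, 2.54]. Speed limits (rad/s): [2.39, 2.39, 3.01, 3.14, 3.14, 3.14].

INTERFACE

Orientations are given as a rotation vector (axis times angle).
In Python, from workcell import get_obs, viewer, ctrl, masks_of gives the robot as it stands. The module is installed in compiled form; this text tells all that it offers.
- The arm moves only by the shell command python3 -m inch 'ROWS'. ROWS is JSON, a list of rows, each an object of numbers: "tx", "ty", "tz": the shift along the tool's x, y, z in cm; "ax", "ay", "az": the turn, a rotation vector about the tool's x, y, z in degrees; "jaw": the opening, from 0 (shut) to 1 (fully open). In form: [{"tx": .., "ty": .., "tz": .., "ax": .., "ay": .., "az": .., "jaw": ..}, ...]. A call has 1 to 12 rows; each row shifts and turns the commanded pose from where the row before left it, along the tool's axes as they then stand; what a row does not reach is not made up. A row lasts 1/8 s, in which the tool goes at most 62.5 mm and 10.7 degrees, less where a joint would pass 70% of its speed; a pose out of reach is approached as far as the arm can. A call is refused whole if a number of a shift passes 6.25 or a number of a turn 10.7, either way. A call with a gripper value outside its range is refused whole. The fingers move at their own pace and stop on an object; the grip force is fixed at half the most. Time passes only in rows, so rows that do not move let the fingers close. It gives the time, the measured TCP pose, the force and the opening at its end, in the units of the state.
- get_obs(): the state, without advancing time (a new reading comes with each control period).
- viewer.get_image(name): name is "side" or "top"; returns (picture, depth): 400x640x3 uint8, red, green, blue; 400x640 float32, mm along the optical axis (not along the pixel's ray), 0 where there is no reading.
- viewer.get_calibration(name): a dict with "fx", "fy", "cx", "cy" (pixels), "rvec" (rotation vector, rad) and "tvec" (3), from world to camera coordinates, as OpenCV has them. Camera axes: x right, y down, z forward; pixel columns grow to the right and rows downward; lengths in mm; the calibration is good to about 2 mm. A picture is of the moment at which its call begins. get_calibration takes no time and is no camera call.
- ctrl.close_job(): hands the job in, once; it reports no verdict.
Trained networks look in the newest picture that a camera, given by its name, has taken for a name from the list of things; names that differ only in an ending like _2 or _b are one class to them, and where a whole thing is asked for, a point or a joint stands for the part that bears it (a point fixed in the world has none). Each returns a list of dicts, best first, with "score" (0 to 1); they miss things now and then, are a little off and sometimes report something else, mostly with a low value. They report only what shows in the picture. A call takes as long as a camera call. They do not tell look-alikes from the thing itself.
- masks_of(camera, thing): "pixels" (400x640 bool, what is visible of it) and "location" ([column, row] in pixels, amid what is visible of it).
The state is a dict: "t": time; "qpos": joint angles; "qvel": joint speeds; "joint_torque": joint torques, N m; "ee_pos": TCP position; "orientation": TCP orientation; "ft_force": force on the tool from outside, world axes, zero at the start; "moment": the same for the moment, N m; "width": finger opening in mm.
Only numpy, scipy, OpenCV 4.12 (cv2) and the standard library are available. Lean on these libraries where they do the work, as an engineer would, in place of code of your own. Each camera call takes 0.05 s, during which the arm holds its last target. There are 200 camera calls.

## Working session

There is one attempt and no reset: what is moved stays moved. The work goes in short steps, Python scripts to look and compute and a shell command to move; the robot and the scene stay as the last step left them, time stands still between calls to the robot, and variables do not carry over. Pictures are saved under pics/ and viewed, about 12 in all and at most 16, crops included, and the job is handed in when it is done.

```bash
mkdir -p pics; cat > h.py <<'E'
import numpy as np, cv2
from workcell import get_obs, viewer, ctrl, masks_of
from scipy.spatial.transform import Rotation as R
def world(cam, depth, px):  # px Nx2 (col,row) ints
    c=viewer.get_calibration(cam); px=np.asarray(px,int)
    z=depth[px[:,1],px[:,0]]; ok=z>0; px=px[ok]; z=z[ok]
    p=np.c_[(px[:,0]-c['cx'])/c['fx']*z,(px[:,1]-c['cy'])/c['fy']*z,z]
    return R.from_rotvec(np.ravel(c['rvec'])).inv().apply(p-np.ravel(c['tvec']))
def save(name,im): cv2.imwrite('pics/'+name+'.png',im[...,::-1])
THINGS=['tub_rect','tub_square','tub_big','tub_small','lid_rect_grip','lid_square_grip','lid_big_grip','lid_small_grip']
E
python3 - <<'E'
from h import *
o=get_obs(); print(o['t'],o['ee_pos'],o['orientation'],o['width'])
for cam in ['top','side']:
    im,d=viewer.get_image(cam); save(cam+'0',im); np.save(cam+'0.npy',d)
    for t in THINGS:
        for m in masks_of(cam,t)[:3]:
            v,u=np.nonzero(m['pixels']); w=world(cam,d,np.c_[u,v])
            top=w[:,2]; print(cam,t,round(m['score'],2),np.round(m['location']),len(u),np.round(np.median(w,0)),'zmax',np.round(np.percentile(top,[5,50,98])))
E
```

```text
0.0 [277.0694238  559.60399025 221.91926037] [ 2.66858115e+00  1.65633969e+00 -2.06281542e-03] 88.05902199612386
top tub_rect 0.63 [356. 200.] 1287 [ 465. -121.   32.] zmax [ 2. 32. 64.]
top tub_square 0.86 [270. 206.] 1469 [449. 123.  29.] zmax [ 2. 29. 63.]
top tub_big 0.74 [165. 180.] 1273 [537. 442.  38.] zmax [ 4. 38. 64.]
top tub_small 0.62 [264. 133.] 626 [672. 149.  32.] zmax [ 2. 32. 64.]
top lid_rect_grip 0.76 [368. 137.] 1170 [ 656. -165.   11.] zmax [ 5. 11. 44.]
top lid_rect_grip 0.26 [210. 238.] 1193 [351. 306.  12.] zmax [ 7. 12. 42.]
top lid_square_grip 0.85 [415. 238.] 1359 [ 343. -299.   11.] zmax [ 6. 11. 43.]
top lid_big_grip 0.82 [213. 241.] 1178 [351. 306.  12.] zmax [ 7. 12. 42.]
top lid_small_grip 0.78 [465. 229.] 594 [ 364. -447.   11.] zmax [ 7. 11. 44.]
top lid_small_grip 0.68 [451. 171.] 552 [ 534. -420.   11.] zmax [ 6. 11. 43.]
top lid_small_grip 0.66 [464. 272.] 642 [ 248. -431.   11.] zmax [ 7. 11. 43.]
side tub_rect 0.88 [323. 232.] 1531 [ 460. -127.   35.] zmax [ 4. 35. 61.]
side tub_square 0.94 [307. 187.] 1079 [443. 113.  33.] zmax [ 5. 33. 61.]
side tub_square 0.34 [287. 286.] 1367 [ 338. -312.   10.] zmax [ 6. 10. 43.]
side tub_big 0.75 [318. 142.] 705 [533. 417.  37.] zmax [ 1. 37. 61.]
side tub_small 0.59 [369. 175.] 530 [662. 127.  39.] zmax [ 5. 39. 62.]
side lid_rect_grip 0.73 [285. 283.] 1348 [ 337. -312.   10.] zmax [ 7. 10. 43.]
side lid_rect_grip 0.69 [394. 241.] 874 [ 651. -177.   10.] zmax [ 7. 10. 42.]
side lid_square_grip 0.85 [287. 284.] 1395 [ 338. -312.   10.] zmax [ 6. 10. 43.]
side lid_big_grip 0.92 [271. 166.] 381 [347. 297.  10.] zmax [ 7. 10. 40.]
side lid_big_grip 0.32 [318. 140.] 707 [530. 416.  37.] zmax [ 0. 37. 61.]
side lid_small_grip 0.96 [252. 331.] 832 [ 245. -445.   11.] zmax [ 7. 11. 43.]
side lid_small_grip 0.88 [401. 275.] 586 [ 631. -315.   10.] zmax [ 6. 10. 43.]
side lid_small_grip 0.21 [322. 232.] 1523 [ 460. -125.   35.] zmax [ 5. 35. 61.]
```

View pics/top0.png

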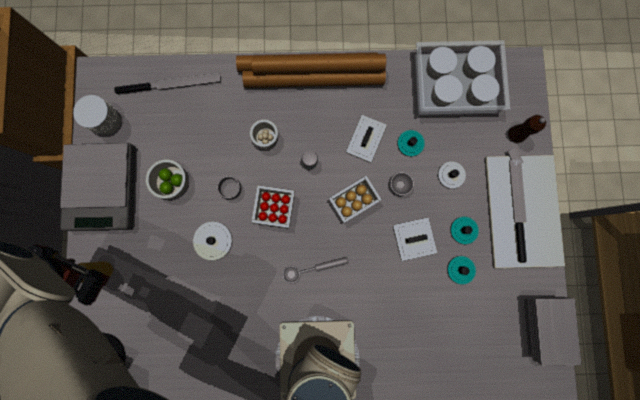

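View pics/side0.png

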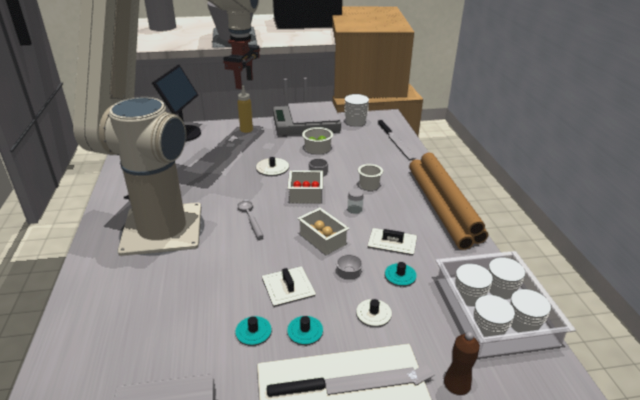

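```bash
cat >> h.py <<'E'
def plane(cam,px,z):
    c=viewer.get_calibration(cam); Rm=R.from_rotvec(np.ravel(c['rvec'])).inv()
    d=Rm.apply(np.c_[(px[:,0]-c['cx'])/c['fx'],(px[:,1]-c['cy'])/c['fy'],np.ones(len(px))]); o=Rm.apply(-np.ravel(c['tvec']))
    return (o+d*((z-o[2])/d[:,2])[:,None])[:,:2]
def fit(cam,t,im,d,n=3,near=None):
    """outline fit of plate/rim + handle top; prints centre,size,angle"""
    out=[]
    for m in masks_of(cam,t)[:n]:
        if m['score']<.2: continue
        M=cv2.dilate(m['pixels'].astype(np.uint8),np.ones((5,5)))>0
        v,u=np.nonzero(M&(d>0)); w=world(cam,d,np.c_[u,v]); px=np.c_[u,v].astype(float)
        lid=t.startswith('lid'); z0=10. if lid else 60.
        if lid: base=w[:,2]; s=base>5.5
        else: s=w[:,2]>52
        q=plane(cam,px[s],z0)
        if lid: q=q[w[s][:,2]<20]
        r=cv2.minAreaRect(q.astype(np.float32)); (cx,cy),rr=cv2.minEnclosingCircle(q.astype(np.float32))
        msg=f"{cam} {t} {m['score']:.2f} rect c={np.round(r[0],1)} size={np.round(r[1],1)} ang={r[2]:.1f} | circ {cx:.1f} {cy:.1f} d={2*rr:.1f}"
        if lid:
            g=w[:,2]>34; g&=im[v,u].max(1)<75
            if g.sum()>3:
                h=plane(cam,px[g],42.); hr=cv2.minAreaRect(h.astype(np.float32)); msg+=f" | handle mean={np.round(h.mean(0),1)} rc={np.round(hr[0],1)} {np.round(hr[1],1)} ang={hr[2]:.1f} n={g.sum()} col={im[v,u][~g].mean(0).round()}"
        print(msg)
E
python3 - <<'E'
from h import *
for cam in ['top','side']:
    im,d=viewer.get_image(cam)
    for t in THINGS: fit(cam,t,im,d)
E
```

```text
top tub_rect 0.82 rect c=[ 461.7 -119.4] size=[ 84.8 129.9] ang=30.0 | circ 461.5 -119.4 d=152.0
top tub_square 0.83 rect c=[445.5 121.2] size=[109.7 109.8] ang=80.3 | circ 445.5 120.7 d=151.8
top tub_big 0.60 rect c=[533.9 437. ] size=[112.7 110.2] ang=88.7 | circ 534.3 436.5 d=115.3
top tub_small 0.77 rect c=[666.2 146.5] size=[82.1 80.7] ang=43.5 | circ 665.8 146.5 d=83.6
top lid_rect_grip 0.72 rect c=[ 655.2 -166.3] size=[ 98.3 133.5] ang=63.7 | circ 657.0 -165.6 d=152.0 | handle mean=[ 654.3 -164.3] rc=[ 654.5 -164.1] [14.3 58.9] ang=65.2 n=89 col=[140. 142. 145.]
top lid_square_grip 0.95 rect c=[ 339.5 -301.3] size=[117.6 125.2] ang=9.9 | circ 345.1 -298.3 d=154.9 | handle mean=[ 341.8 -298.1] rc=[ 341.8 -297.9] [13.5 58. ] ang=11.1 n=93 col=[141. 143. 147.]
top lid_big_grip 0.58 rect c=[353.7 310.7] size=[120.4 117.5] ang=12.7 | circ 350.5 307.7 d=131.6 | handle mean=[350.7 307.7] rc=[351.1 307.5] [21.  20.3] ang=44.8 n=48 col=[143. 144. 143.]
top lid_small_grip 0.92 rect c=[ 638. -304.] size=[81.1 79.3] ang=88.7 | circ 637.5 -304.9 d=87.3 | handle mean=[ 637.1 -302.2] rc=[ 63
[... 1723 characters left out ...]
8.5 302.5 d=119.7 | handle mean=[350.7 297.3] rc=[351.4 298.3] [29.2 14. ] ang=85.5 n=21 col=[181. 181. 173.]
side lid_small_grip 0.97 rect c=[ 245.5 -438.3] size=[85.6 80.4] ang=88.9 | circ 245.2 -438.3 d=85.8 | handle mean=[ 245.7 -440.6] rc=[ 246.  -441.3] [26.2 18. ] ang=87.6 n=70 col=[ 67. 148. 144.]
side lid_small_grip 0.84 rect c=[ 634.  -310.8] size=[80.7 81. ] ang=73.2 | circ 635.0 -308.8 d=86.0 | handle mean=[ 634.5 -313.1] rc=[ 634.2 -313.1] [31.1 20.4] ang=72.6 n=55 col=[ 68. 145. 142.]
side lid_small_grip 0.68 rect c=[ 363.  -455.6] size=[82.8 81.1] ang=81.0 | circ 362.8 -455.4 d=85.5 | handle mean=[ 363.4 -459.7] rc=[ 364.1 -460.3] [26.7 18.1] ang=82.5 n=72 col=[ 54. 146. 143.]
```

```bash
cat >> h.py <<'E'
def plan(x,y,z,yaw=None):
    o=get_obs(); T=R.from_rotvec(o['orientation']); X=T.as_matrix()[:,0]; th=np.degrees(np.arctan2(X[1],X[0]))
    tilt=T.apply([0,0,-1])
    dy=0 if yaw is None else (yaw-th+90)%180-90
    # after turning by az=-dy about tool z
    th2=np.radians(th+dy); d=np.array([x,y,z])-o['ee_pos']
    ex=np.array([np.cos(th2),np.sin(th2)]); ey=np.array([np.sin(th2),-np.cos(th2)])
    print(f"t={o['t']:.2f} pos={np.round(o['ee_pos'],1)} yaw={th:.1f} q6={o['qpos'][5]:.2f} q1={o['qpos'][0]:.2f} w={o['width']:.1f} F={np.round(o['ft_force'],1)} tilt={np.round(tilt[:2],3)}")
    print(f"  -> az={-dy:.1f} first, then cm tx={d[:2]@ex/10:.2f} ty={d[:2]@ey/10:.2f} tz={-d[2]/10:.2f}")
E
python3 -c "
from h import *
plan(350,307,90); plan(350,307,15)"
```

```text
t=1.80 pos=[277.3 560.1 222.7] yaw=63.7 q6=-0.02 q1=1.09 w=88.0 F=[-0.4  1.2  0.1] tilt=[0. 0.]
  -> az=0.0 first, then cm tx=-19.45 ty=17.74 tz=13.27
t=1.80 pos=[277.3 560.1 222.7] yaw=63.7 q6=-0.02 q1=1.09 w=88.0 F=[-0.4  1.2  0.1] tilt=[0. 0.]
  -> az=0.0 first, then cm tx=-19.45 ty=17.74 tz=20.77
```

```bash
python3 -m inch '[{"tx":-3.24,"ty":2.96,"tz":2.2},{"tx":-3.24,"ty":2.96,"tz":2.2},{"tx":-3.24,"ty":2.96,"tz":2.2},{"tx":-3.24,"ty":2.96,"tz":2.2},{"tx":-3.24,"ty":2.96,"tz":2.2},{"tx":-3.25,"ty":2.94,"tz":2.2},{},{}]'
python3 - <<'E'
from h import *
plan(350,307,15)
im,d=viewer.get_image('side'); save('a',cv2.resize(im[110:230,200:360],(800,600),interpolation=cv2.INTER_CUBIC))
E
```

```text
t=1.80 pos=[277.3 560.1 222.7] yaw=63.7 q6=-0.02 q1=1.09 w=88.0 F=[-0.4  1.2  0.1] tilt=[0. 0.]
  -> az=0.0 first, then cm tx=-19.45 ty=17.74 tz=20.77$[0]: bad value
```

View pics/a.png

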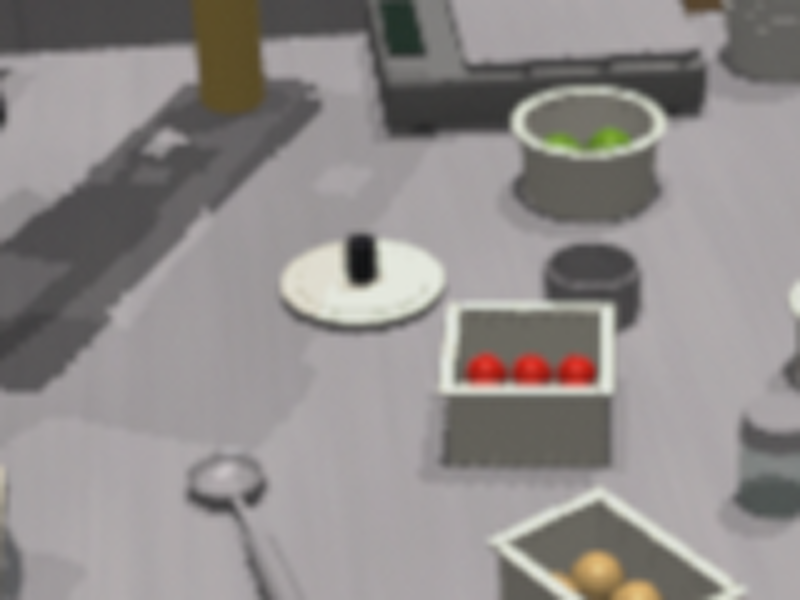

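The crop shows the big round lid lying flat with its knob up (≈360,260), and the limes tub behind it. The arm hasn't moved because the call was refused. I'll write all the keys out.

```bash
python3 -m inch '[{"tx":-3.24,"ty":2.96,"tz":2.2,"ax":0,"ay":0,"az":0,"jaw":1},{"tx":-3.24,"ty":2.96,"tz":2.2,"ax":0,"ay":0,"az":0,"jaw":1},{"tx":-3.24,"ty":2.96,"tz":2.2,"ax":0,"ay":0,"az":0,"jaw":1},{"tx":-3.24,"ty":2.96,"tz":2.2,"ax":0,"ay":0,"az":0,"jaw":1},{"tx":-3.24,"ty":2.96,"tz":2.2,"ax":0,"ay":0,"az":0,"jaw":1},{"tx":-3.25,"ty":2.94,"tz":2.2,"ax":0,"ay":0,"az":0,"jaw":1},{"tx":0,"ty":0,"tz":0,"ax":0,"ay":0,"az":0,"jaw":1}]'
python3 - <<'E'
from h import *
plan(350,307,15)
im,d=viewer.get_image('side'); save('b',cv2.resize(im[110:230,200:360],(800,600),interpolation=cv2.INTER_CUBIC))
E
```

```text
t: 2.72
ee_pos: [349.3, 304.1, 89.4]
orientation: [2.671, 1.652, -0.006]
ft_force: [-0.2, -0.3, 0.5]
width: 88.0
t=2.73 pos=[349.3 304.1  89.4] yaw=63.5 q6=-0.42 q1=0.69 w=88.0 F=[-0.2 -0.3  0.5] tilt=[0.003 0.003]
  -> az=0.0 first, then cm tx=0.30 ty=-0.06 tz=7.44
```

View pics/b.png

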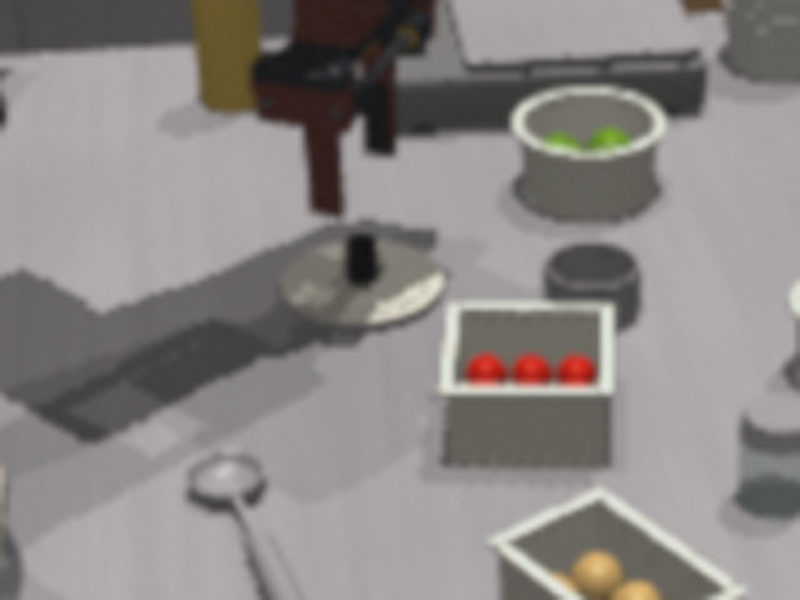

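Fingers straddle the knob (≈345,180, above the lid at 360,280). I'll go down and grip.

```bash
python3 -m inch '[{"tx":0,"ty":0,"tz":3.5,"ax":0,"ay":0,"az":0,"jaw":1},{"tx":0,"ty":0,"tz":3,"ax":0,"ay":0,"az":0,"jaw":1},{"tx":0,"ty":0,"tz":1,"ax":0,"ay":0,"az":0,"jaw":1},{"tx":0,"ty":0,"tz":0,"ax":0,"ay":0,"az":0,"jaw":1},{"tx":0,"ty":0,"tz":0,"ax":0,"ay":0,"az":0,"jaw":0},{"tx":0,"ty":0,"tz":0,"ax":0,"ay":0,"az":0,"jaw":0},{"tx":0,"ty":0,"tz":0,"ax":0,"ay":0,"az":0,"jaw":0},{"tx":0,"ty":0,"tz":0,"ax":0,"ay":0,"az":0,"jaw":0},{"tx":0,"ty":0,"tz":0,"ax":0,"ay":0,"az":0,"jaw":0},{"tx":0,"ty":0,"tz":0,"ax":0,"ay":0,"az":0,"jaw":0}]'
python3 - <<'E'
from h import *
plan(534,436.7,130)
E
```

```text
t: 4.03
ee_pos: [350.0, 307.0, 15.7]
orientation: [2.669, 1.657, -0.0]
ft_force: [-0.6, -0.3, -0.2]
width: 31.3
t=4.03 pos=[350.  307.   15.7] yaw=63.7 q6=-0.42 q1=0.69 w=31.3 F=[-0.6 -0.3 -0.2] tilt=[0. 0.]
  -> az=0.0 first, then cm tx=19.79 ty=10.73 tz=-11.43
```

```bash
python3 -m inch '[{"tx":0,"ty":0,"tz":0,"ax":0,"ay":0,"az":0,"jaw":0},{"tx":0,"ty":0,"tz":0,"ax":0,"ay":0,"az":0,"jaw":0},{"tx":0,"ty":0,"tz":0,"ax":0,"ay":0,"az":0,"jaw":0},{"tx":0,"ty":0,"tz":-3,"ax":0,"ay":0,"az":0,"jaw":0},{"tx":0,"ty":0,"tz":-4,"ax":0,"ay":0,"az":0,"jaw":0},{"tx":0,"ty":0,"tz":-4,"ax":0,"ay":0,"az":0,"jaw":0},{"tx":3.95,"ty":2.14,"tz":0,"ax":0,"ay":0,"az":0,"jaw":0},{"tx":3.95,"ty":2.14,"tz":0,"ax":0,"ay":0,"az":0,"jaw":0},{"tx":3.95,"ty":2.14,"tz":0,"ax":0,"ay":0,"az":0,"jaw":0},{"tx":3.95,"ty":2.14,"tz":0,"ax":0,"ay":0,"az":0,"jaw":0},{"tx":3.95,"ty":2.14,"tz":0,"ax":0,"ay":0,"az":0,"jaw":0},{"tx":0,"ty":0,"tz":0,"ax":0,"ay":0,"az":0,"jaw":0}]'
python3 -m inch '[{"tx":0,"ty":0,"tz":0,"ax":0,"ay":0,"az":0,"jaw":0},{"tx":0,"ty":0,"tz":0,"ax":0,"ay":0,"az":0,"jaw":0}]' >/dev/null
python3 - <<'E'
from h import *
plan(534,436.7,68)
im,d=viewer.get_image('side'); save('c',cv2.resize(im[80:200,230:390],(800,600),interpolation=cv2.INTER_CUBIC))
im,d=viewer.get_image('top'); fit('top','lid_big_grip',im,d); fit('top','tub_big',im,d)
E
```

```text
t: 5.52
ee_pos: [535.5, 437.9, 125.2]
orientation: [-2.669, -1.656, -0.003]
ft_force: [-0.1, -0.5, -1.8]
width: 23.2
t=5.78 pos=[532.3 435.7 125.4] yaw=63.7 q6=-0.44 q1=0.67 w=23.8 F=[ 0.6  0.1 -0.6] tilt=[0.001 0.001]
  -> az=0.0 first, then cm tx=0.16 ty=0.11 tz=5.74
top lid_big_grip 0.75 rect c=[537.2 420.6] size=[13.7 78.9] ang=77.7 | circ 538.7 427.2 d=78.9 | handle mean=[540.  439.6] rc=[545.6 444.4] [118.4  84.9] ang=3.3 n=243 col=[113. 111. 101.]
top tub_big 0.69 rect c=[524.6 407.1] size=[ 53.2 112.3] ang=71.3 | circ 532.2 429.6 d=112.3
```

View pics/c.png

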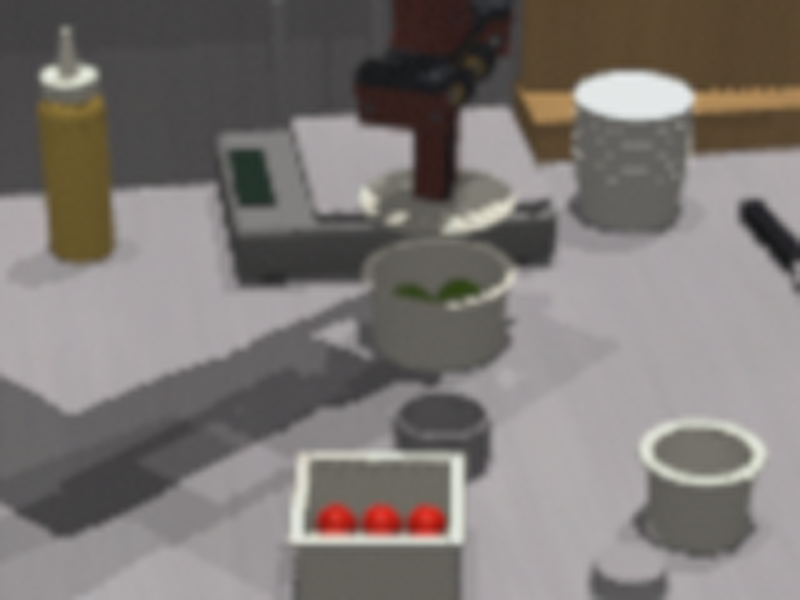

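```bash
python3 -m inch '[{"tx":0.1,"ty":0.05,"tz":2.5,"ax":0,"ay":0,"az":0,"jaw":0},{"tx":0,"ty":0,"tz":2,"ax":0,"ay":0,"az":0,"jaw":0},{"tx":0,"ty":0,"tz":1,"ax":0,"ay":0,"az":0,"jaw":0},{"tx":0,"ty":0,"tz":0,"ax":0,"ay":0,"az":0,"jaw":0},{"tx":0,"ty":0,"tz":0,"ax":0,"ay":0,"az":0,"jaw":0}]'
python3 -m inch '[{"tx":0,"ty":0,"tz":0,"ax":0,"ay":0,"az":0,"jaw":0.5},{"tx":0,"ty":0,"tz":0,"ax":0,"ay":0,"az":0,"jaw":1},{"tx":0,"ty":0,"tz":0,"ax":0,"ay":0,"az":0,"jaw":1},{"tx":0,"ty":0,"tz":0,"ax":0,"ay":0,"az":0,"jaw":1},{"tx":0,"ty":0,"tz":-3,"ax":0,"ay":0,"az":0,"jaw":1},{"tx":0,"ty":0,"tz":-4,"ax":0,"ay":0,"az":0,"jaw":1},{"tx":0,"ty":0,"tz":-4,"ax":0,"ay":0,"az":0,"jaw":1}]'
python3 - <<'E'
from h import *
plan(654.4,-164.3,100,65.2)
im,d=viewer.get_image('side'); save('d',cv2.resize(im[80:200,230:390],(800,600),interpolation=cv2.INTER_CUBIC))
E
```

```text
t: 6.6
ee_pos: [534.6, 437.3, 70.8]
orientation: [-2.669, -1.657, -0.001]
ft_force: [-0.3, 0.6, -1.7]
width: 23.4
t: 7.48
ee_pos: [534.3, 437.1, 181.6]
orientation: [2.669, 1.657, -0.001]
ft_force: [1.3, 0.9, -0.5]
width: 86.7
t=7.47 pos=[534.3 437.1 181.6] yaw=63.7 q6=-0.44 q1=0.67 w=86.7 F=[ 1.3  0.9 -0.5] tilt=[0. 0.]
  -> az=-1.5 first, then cm tx=-49.55 ty=36.13 tz=8.16
```

View pics/d.png

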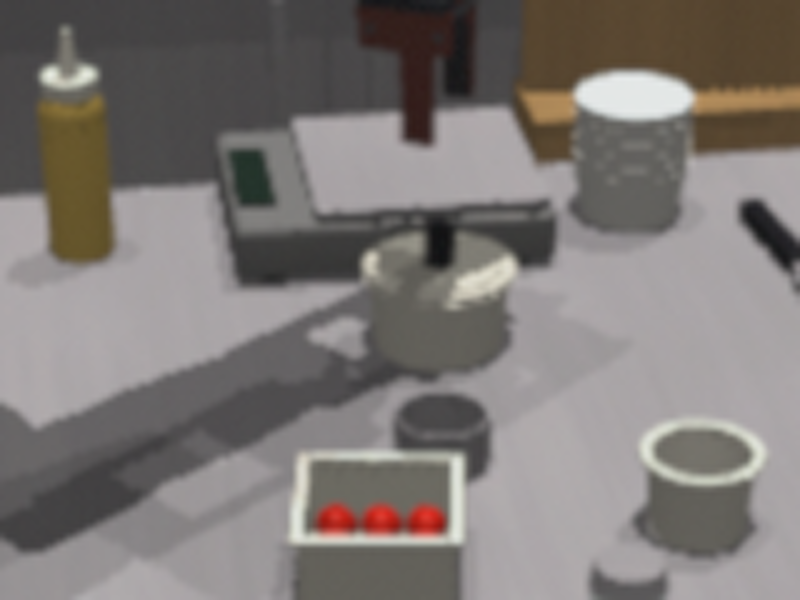

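Lid is flat and centred on the limes tub (knob at 440,240). Next is the oblong lid.

```bash
python3 -m inch '[{"tx":0,"ty":0,"tz":0,"ax":0,"ay":0,"az":-1.5,"jaw":1},{"tx":-4.5,"ty":3.28,"tz":0.74,"ax":0,"ay":0,"az":0,"jaw":1},{"tx":-4.5,"ty":3.28,"tz":0.74,"ax":0,"ay":0,"az":0,"jaw":1},{"tx":-4.5,"ty":3.28,"tz":0.74,"ax":0,"ay":0,"az":0,"jaw":1},{"tx":-4.5,"ty":3.28,"tz":0.74,"ax":0,"ay":0,"az":0,"jaw":1},{"tx":-4.5,"ty":3.28,"tz":0.74,"ax":0,"ay":0,"az":0,"jaw":1},{"tx":-4.5,"ty":3.28,"tz":0.74,"ax":0,"ay":0,"az":0,"jaw":1},{"tx":-4.5,"ty":3.28,"tz":0.74,"ax":0,"ay":0,"az":0,"jaw":1},{"tx":-4.5,"ty":3.28,"tz":0.74,"ax":0,"ay":0,"az":0,"jaw":1},{"tx":-4.5,"ty":3.28,"tz":0.74,"ax":0,"ay":0,"az":0,"jaw":1},{"tx":-4.5,"ty":3.28,"tz":0.74,"ax":0,"ay":0,"az":0,"jaw":1},{"tx":-4.55,"ty":3.33,"tz":0.74,"ax":0,"ay":0,"az":0,"jaw":1}]'
python3 -m inch '[{"tx":0,"ty":0,"tz":0,"ax":0,"ay":0,"az":0,"jaw":1},{"tx":0,"ty":0,"tz":0,"ax":0,"ay":0,"az":0,"jaw":1}]' >/dev/null
python3 - <<'E'
from h import *
plan(654.4,-164.3,15,65.2)
im,d=viewer.get_image('top'); save('e',cv2.resize(im[90:250,300:500],(800,600),interpolation=cv2.INTER_CUBIC)); fit('top','tub_big',im,d);fit('top','lid_big_grip',im,d)
E
```

```text
t: 9.02
ee_pos: [653.1, -165.7, 97.2]
orientation: [-2.645, -1.692, 0.003]
ft_force: [0.8, 1.5, 0.5]
width: 87.9
t=9.28 pos=[ 652.9 -163.8   97.8] yaw=65.1 q6=-1.40 q1=-0.26 w=87.9 F=[-0.1  0.4 -0.5] tilt=[ 0.003 -0.001]
  -> az=-0.1 first, then cm tx=0.02 ty=0.16 tz=8.28
top tub_big 0.60 rect c=[515.2 393.6] size=[20.3 79.8] ang=66.5 | circ 518.0 400.0 d=79.8
top lid_big_grip 0.82 rect c=[542.8 466.3] size=[117.1 125.2] ang=71.2 | circ 542.9 460.7 d=134.1 | handle mean=[538.8 445.8] rc=[524.6 428.7] [85.3 49.5] ang=80.9 n=81 col=[136. 138. 135.]
```

View pics/e.png

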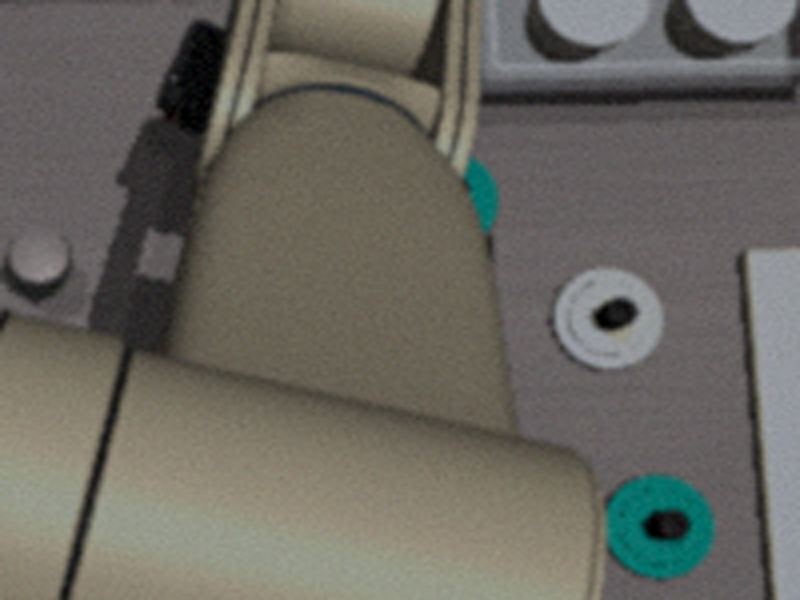

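The arm hides the lid from the top camera; the white small lid is at (610,318) in the crop. Descend and grip.

```bash
python3 -m inch '[{"tx":0,"ty":0.1,"tz":3.3,"ax":0,"ay":0,"az":0,"jaw":1},{"tx":0,"ty":0,"tz":3.5,"ax":0,"ay":0,"az":0,"jaw":0.7},{"tx":0,"ty":0,"tz":1.5,"ax":0,"ay":0,"az":0,"jaw":0.6},{"tx":0,"ty":0,"tz":0,"ax":0,"ay":0,"az":0,"jaw":0.6},{"tx":0,"ty":0,"tz":0,"ax":0,"ay":0,"az":0,"jaw":0},{"tx":0,"ty":0,"tz":0,"ax":0,"ay":0,"az":0,"jaw":0},{"tx":0,"ty":0,"tz":0,"ax":0,"ay":0,"az":0,"jaw":0},{"tx":0,"ty":0,"tz":0,"ax":0,"ay":0,"az":0,"jaw":0},{"tx":0,"ty":0,"tz":0,"ax":0,"ay":0,"az":0,"jaw":0},{"tx":0,"ty":0,"tz":0,"ax":0,"ay":0,"az":0,"jaw":0},{"tx":0,"ty":0,"tz":0,"ax":0,"ay":0,"az":0,"jaw":0},{"tx":0,"ty":0,"tz":0,"ax":0,"ay":0,"az":0,"jaw":0}]'
python3 -m inch '[{"tx":0,"ty":0,"tz":-3,"ax":0,"ay":0,"az":0,"jaw":0},{"tx":0,"ty":0,"tz":-4,"ax":0,"ay":0,"az":0,"jaw":0},{"tx":0,"ty":0,"tz":-4,"ax":0,"ay":0,"az":0,"jaw":0},{"tx":0,"ty":0,"tz":0,"ax":0,"ay":0,"az":0,"jaw":0}]'
python3 - <<'E'
from h import *
plan(461.5,-119.5,125,30)
E
```

```text
t: 10.92
ee_pos: [655.1, -164.8, 16.6]
orientation: [2.647, 1.691, 0.0]
ft_force: [-1.4, -1.1, 5.2]
width: 15.6
t: 11.42
ee_pos: [657.1, -164.9, 129.3]
orientation: [2.644, 1.689, 0.007]
ft_force: [-0.6, 0.0, -0.5]
width: 16.1
t=11.43 pos=[ 657.1 -164.9  129.3] yaw=65.2 q6=-1.40 q1=-0.26 w=16.1 F=[-0.6  0.  -0.5] tilt=[-0.006  0.001]
  -> az=35.2 first, then cm tx=-14.67 ty=-13.72 tz=0.43
```

```bash
python3 -m inch '[{"tx":0,"ty":0,"tz":0,"ax":0,"ay":0,"az":8.8,"jaw":0},{"tx":0,"ty":0,"tz":0,"ax":0,"ay":0,"az":8.8,"jaw":0},{"tx":0,"ty":0,"tz":0,"ax":0,"ay":0,"az":8.8,"jaw":0},{"tx":0,"ty":0,"tz":0,"ax":0,"ay":0,"az":8.8,"jaw":0},{"tx":-3.6,"ty":-3.4,"tz":0,"ax":0,"ay":0,"az":0,"jaw":0},{"tx":-3.6,"ty":-3.4,"tz":0,"ax":0,"ay":0,"az":0,"jaw":0},{"tx":-3.6,"ty":-3.4,"tz":0,"ax":0,"ay":0,"az":0,"jaw":0},{"tx":-3.6,"ty":-3.4,"tz":0,"ax":0,"ay":0,"az":0,"jaw":0},{"tx":0,"ty":0,"tz":0,"ax":0,"ay":0,"az":0,"jaw":0},{"tx":0,"ty":0,"tz":0,"ax":0,"ay":0,"az":0,"jaw":0},{"tx":0,"ty":0,"tz":0,"ax":0,"ay":0,"az":0,"jaw":0}]'
python3 - <<'E'
from h import *
plan(461.5,-119.5,70,30)
im,d=viewer.get_image('side'); save('f',cv2.resize(im[160:280,240:400],(800,600),interpolation=cv2.INTER_CUBIC))
E
```

```text
t: 12.8
ee_pos: [463.7, -119.0, 126.0]
orientation: [3.034, 0.812, 0.001]
ft_force: [-0.4, -0.1, -1.8]
width: 15.8
t=12.80 pos=[ 463.7 -119.   126. ] yaw=30.0 q6=-0.80 q1=-0.28 w=15.8 F=[-0.4 -0.1 -1.8] tilt=[-0.001  0.   ]
  -> az=-0.0 first, then cm tx=-0.21 ty=-0.07 tz=5.60
```

View pics/f.png

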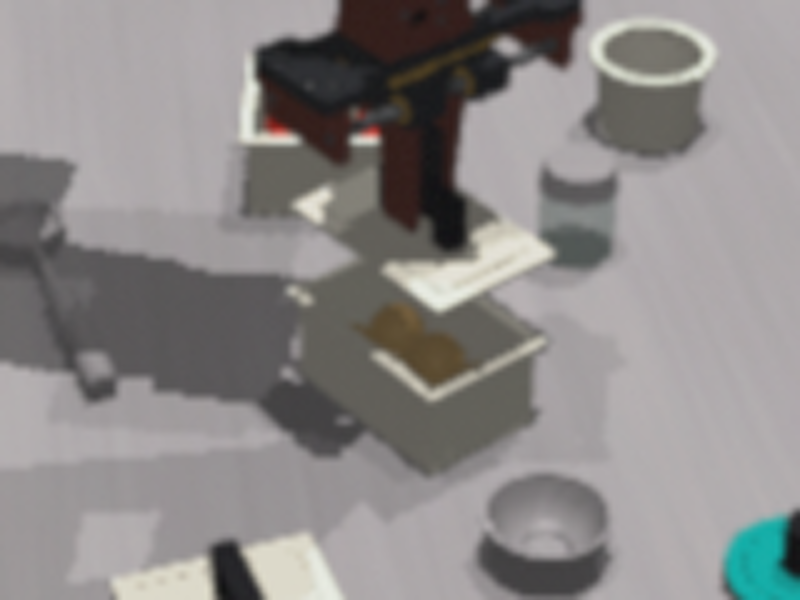

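Lid is level and aligned over the potatoes tub (lid corners 293,205 / 440,308 / 555,250 above tub corners 293,290 / 433,400 / 547,343). Lower and release.

```bash
python3 -m inch '[{"tx":-0.2,"ty":-0.05,"tz":2.5,"ax":0,"ay":0,"az":0,"jaw":0},{"tx":0,"ty":0,"tz":2,"ax":0,"ay":0,"az":0,"jaw":0},{"tx":0,"ty":0,"tz":1,"ax":0,"ay":0,"az":0,"jaw":0},{"tx":0,"ty":0,"tz":0,"ax":0,"ay":0,"az":0,"jaw":0},{"tx":0,"ty":0,"tz":0,"ax":0,"ay":0,"az":0,"jaw":0}]'
python3 -m inch '[{"tx":0,"ty":0,"tz":0,"ax":0,"ay":0,"az":0,"jaw":0.5},{"tx":0,"ty":0,"tz":0,"ax":0,"ay":0,"az":0,"jaw":1},{"tx":0,"ty":0,"tz":0,"ax":0,"ay":0,"az":0,"jaw":1},{"tx":0,"ty":0,"tz":0,"ax":0,"ay":0,"az":0,"jaw":1},{"tx":0,"ty":0,"tz":-3,"ax":0,"ay":0,"az":0,"jaw":1},{"tx":0,"ty":0,"tz":-4,"ax":0,"ay":0,"az":0,"jaw":1},{"tx":0,"ty":0,"tz":0,"ax":0,"ay":0,"az":0,"jaw":1}]'
python3 - <<'E'
from h import *
plan(341.8,-298.2,100,10.6)
im,d=viewer.get_image('side'); save('g',cv2.resize(im[160:280,240:400],(800,600),interpolation=cv2.INTER_CUBIC))
E
```

```text
t: 13.48
ee_pos: [460.9, -119.4, 71.4]
orientation: [3.035, 0.812, 0.001]
ft_force: [0.4, 0.1, -1.2]
width: 15.6
t: 14.35
ee_pos: [462.2, -119.8, 143.7]
orientation: [3.032, 0.811, 0.007]
ft_force: [-0.3, -1.1, -0.2]
width: 82.1
t=14.35 pos=[ 462.2 -119.8  143.7] yaw=30.0 q6=-0.80 q1=-0.28 w=82.1 F=[-0.3 -1.1 -0.2] tilt=[-0.005  0.002]
  -> az=19.4 first, then cm tx=-15.12 ty=15.32 tz=4.37
```

View pics/g.png

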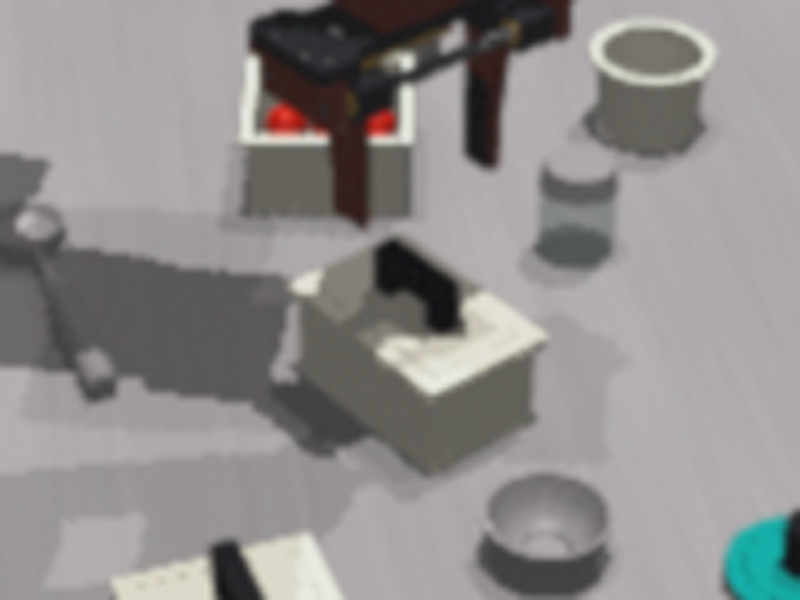

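Oblong lid is home: its corners coincide with the tub's (433,395 / 547,338). Next is the square lid.

```bash
python3 -m inch '[{"tx":0,"ty":0,"tz":0,"ax":0,"ay":0,"az":9.7,"jaw":1},{"tx":0,"ty":0,"tz":0,"ax":0,"ay":0,"az":9.7,"jaw":1},{"tx":-3.0,"ty":3.06,"tz":0.8,"ax":0,"ay":0,"az":0,"jaw":1},{"tx":-3.0,"ty":3.06,"tz":0.8,"ax":0,"ay":0,"az":0,"jaw":1},{"tx":-3.0,"ty":3.06,"tz":0.8,"ax":0,"ay":0,"az":0,"jaw":1},{"tx":-3.0,"ty":3.06,"tz":0.8,"ax":0,"ay":0,"az":0,"jaw":1},{"tx":-3.0,"ty":3.06,"tz":0.8,"ax":0,"ay":0,"az":0,"jaw":1},{"tx":0,"ty":0,"tz":0,"ax":0,"ay":0,"az":0,"jaw":0.6},{"tx":0,"ty":0,"tz":0,"ax":0,"ay":0,"az":0,"jaw":0.6},{"tx":0,"ty":0,"tz":0,"ax":0,"ay":0,"az":0,"jaw":0.6}]'
python3 - <<'E'
from h import *
plan(341.8,-298.2,15,10.6)
E
```

```text
t: 15.65
ee_pos: [341.2, -296.3, 101.1]
orientation: [-3.128, -0.291, 0.0]
ft_force: [-0.2, -0.1, -0.0]
width: 61.2
t=15.65 pos=[ 341.2 -296.3  101.1] yaw=10.6 q6=-0.93 q1=-0.74 w=61.2 F=[-0.2 -0.1 -0. ] tilt=[ 0. -0.]
  -> az=0.0 first, then cm tx=0.02 ty=0.20 tz=8.61
```

```bash
python3 -m inch '[{"tx":0,"ty":0.2,"tz":3.5,"ax":0,"ay":0,"az":0,"jaw":0.6},{"tx":0,"ty":0,"tz":3.5,"ax":0,"ay":0,"az":0,"jaw":0.6},{"tx":0,"ty":0,"tz":1.5,"ax":0,"ay":0,"az":0,"jaw":0.6},{"tx":0,"ty":0,"tz":0,"ax":0,"ay":0,"az":0,"jaw":0.6},{"tx":0,"ty":0,"tz":0,"ax":0,"ay":0,"az":0,"jaw":0},{"tx":0,"ty":0,"tz":0,"ax":0,"ay":0,"az":0,"jaw":0},{"tx":0,"ty":0,"tz":0,"ax":0,"ay":0,"az":0,"jaw":0},{"tx":0,"ty":0,"tz":0,"ax":0,"ay":0,"az":0,"jaw":0},{"tx":0,"ty":0,"tz":0,"ax":0,"ay":0,"az":0,"jaw":0},{"tx":0,"ty":0,"tz":0,"ax":0,"ay":0,"az":0,"jaw":0},{"tx":0,"ty":0,"tz":0,"ax":0,"ay":0,"az":0,"jaw":0},{"tx":0,"ty":0,"tz":0,"ax":0,"ay":0,"az":0,"jaw":0}]'
python3 -m inch '[{"tx":0,"ty":0,"tz":-3,"ax":0,"ay":0,"az":0,"jaw":0},{"tx":0,"ty":0,"tz":-4,"ax":0,"ay":0,"az":0,"jaw":0},{"tx":0,"ty":0,"tz":-5,"ax":0,"ay":0,"az":0,"jaw":0},{"tx":0,"ty":0,"tz":0,"ax":0,"ay":0,"az":9.9,"jaw":0},{"tx":0,"ty":0,"tz":0,"ax":0,"ay":0,"az":10.2,"jaw":0},{"tx":0,"ty":0,"tz":0,"ax":0,"ay":0,"az":0,"jaw":0},{"tx":0,"ty":0,"tz":0,"ax":0,"ay":0,"az":0,"jaw":0}]'
python3 - <<'E'
from h import *
plan(445.5,121.0,125,-9.6)
E
```

```text
t: 17.15
ee_pos: [341.5, -299.3, 16.7]
orientation: [3.128, 0.289, 0.001]
ft_force: [-0.7, 0.6, 5.9]
width: 15.5
t: 18.02
ee_pos: [341.1, -299.0, 136.1]
orientation: [-3.131, 0.256, 0.001]
ft_force: [-0.1, 1.1, -1.1]
width: 15.5
t=18.02 pos=[ 341.1 -299.   136.1] yaw=-9.4 q6=-0.58 q1=-0.75 w=15.5 F=[-0.1  1.1 -1.1] tilt=[ 0. -0.]
  -> az=0.2 first, then cm tx=3.29 ty=-43.15 tz=1.11
```

```bash
python3 -m inch '[{"tx":0.33,"ty":-4.31,"tz":0,"ax":0,"ay":0,"az":0,"jaw":0},{"tx":0.33,"ty":-4.31,"tz":0,"ax":0,"ay":0,"az":0,"jaw":0},{"tx":0.33,"ty":-4.31,"tz":0,"ax":0,"ay":0,"az":0,"jaw":0},{"tx":0.33,"ty":-4.31,"tz":0,"ax":0,"ay":0,"az":0,"jaw":0},{"tx":0.33,"ty":-4.31,"tz":0,"ax":0,"ay":0,"az":0,"jaw":0},{"tx":0.33,"ty":-4.31,"tz":0,"ax":0,"ay":0,"az":0,"jaw":0},{"tx":0.33,"ty":-4.31,"tz":0,"ax":0,"ay":0,"az":0,"jaw":0},{"tx":0.33,"ty":-4.31,"tz":0,"ax":0,"ay":0,"az":0,"jaw":0},{"tx":0.33,"ty":-4.31,"tz":0,"ax":0,"ay":0,"az":0,"jaw":0},{"tx":0.33,"ty":-4.31,"tz":0,"ax":0,"ay":0,"az":0,"jaw":0},{"tx":0,"ty":0,"tz":1,"ax":0,"ay":0,"az":0.2,"jaw":0},{"tx":0,"ty":0,"tz":0,"ax":0,"ay":0,"az":0,"jaw":0}]'
python3 -m inch '[{"tx":0,"ty":0,"tz":0,"ax":0,"ay":0,"az":0,"jaw":0},{"tx":0,"ty":0,"tz":0,"ax":0,"ay":0,"az":0,"jaw":0}]' >/dev/null
python3 - <<'E'
from h import *
plan(445.5,121.0,71,-9.6)
im,d=viewer.get_image('side'); save('i',cv2.resize(im[120:240,230:390],(800,600),interpolation=cv2.INTER_CUBIC))
E
```

```text
t: 19.52
ee_pos: [443.9, 119.9, 125.2]
orientation: [3.129, -0.264, -0.004]
ft_force: [0.3, 0.1, -2.3]
width: 15.9
t=19.77 pos=[445.1 119.5 126.4] yaw=-9.8 q6=0.41 q1=0.24 w=15.6 F=[-0.7 -0.7 -1.5] tilt=[0. 0.]
  -> az=-0.2 first, then cm tx=0.01 ty=-0.15 tz=5.54
```

View pics/i.png

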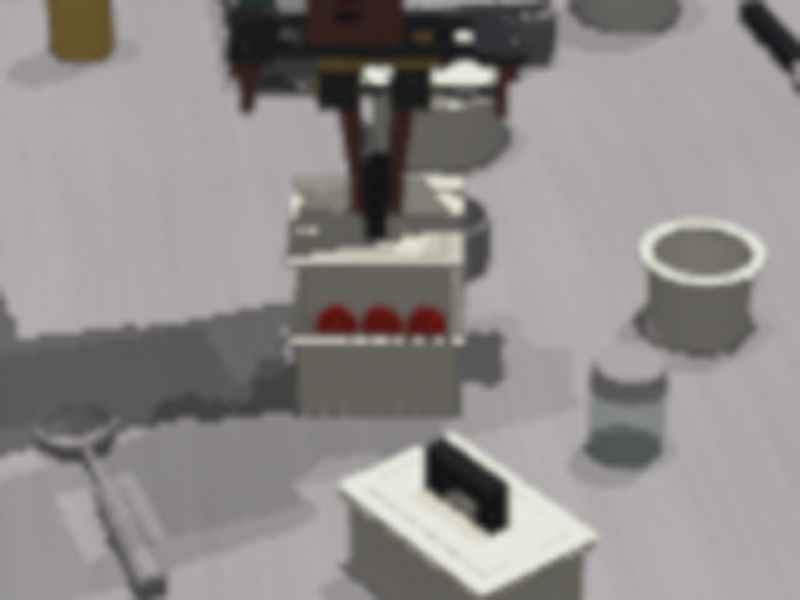

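Square lid (front edge 290–463, row 262) sits squarely above the tub's front edge (290–463, row 340). Lower and release.

```bash
python3 -m inch '[{"tx":0,"ty":-0.1,"tz":2.5,"ax":0,"ay":0,"az":0,"jaw":0},{"tx":0,"ty":0,"tz":2,"ax":0,"ay":0,"az":0,"jaw":0},{"tx":0,"ty":0,"tz":1,"ax":0,"ay":0,"az":0,"jaw":0},{"tx":0,"ty":0,"tz":0,"ax":0,"ay":0,"az":0,"jaw":0},{"tx":0,"ty":0,"tz":0,"ax":0,"ay":0,"az":0,"jaw":0}]'
python3 -m inch '[{"tx":0,"ty":0,"tz":0,"ax":0,"ay":0,"az":0,"jaw":0.5},{"tx":0,"ty":0,"tz":0,"ax":0,"ay":0,"az":0,"jaw":1},{"tx":0,"ty":0,"tz":0,"ax":0,"ay":0,"az":0,"jaw":1},{"tx":0,"ty":0,"tz":0,"ax":0,"ay":0,"az":0,"jaw":1},{"tx":0,"ty":0,"tz":-3,"ax":0,"ay":0,"az":0,"jaw":1},{"tx":0,"ty":0,"tz":-4,"ax":0,"ay":0,"az":0,"jaw":1},{"tx":0,"ty":0,"tz":0,"ax":0,"ay":0,"az":0,"jaw":1}]'
python3 - <<'E'
from h import *
plan(533.5,-421,120,-9.8)
E
```

```text
t: 20.45
ee_pos: [445.8, 121.4, 71.6]
orientation: [-3.13, 0.267, -0.001]
ft_force: [-0.2, -0.2, -0.5]
width: 15.6
t: 21.32
ee_pos: [447.4, 121.9, 143.6]
orientation: [-3.128, 0.267, -0.008]
ft_force: [-0.2, 0.2, -0.3]
width: 82.3
t=21.32 pos=[447.4 121.9 143.6] yaw=-9.7 q6=0.41 q1=0.24 w=82.3 F=[-0.2  0.2 -0.3] tilt=[-0.005 -0.001]
  -> az=0.1 first, then cm tx=17.73 ty=52.03 tz=2.36
```

```bash
python3 -m inch '[{"tx":1.61,"ty":4.73,"tz":0,"ax":0,"ay":0,"az":0,"jaw":1},{"tx":1.61,"ty":4.73,"tz":0,"ax":0,"ay":0,"az":0,"jaw":1},{"tx":1.61,"ty":4.73,"tz":0,"ax":0,"ay":0,"az":0,"jaw":1},{"tx":1.61,"ty":4.73,"tz":0,"ax":0,"ay":0,"az":0,"jaw":1},{"tx":1.61,"ty":4.73,"tz":0,"ax":0,"ay":0,"az":0,"jaw":1},{"tx":1.61,"ty":4.73,"tz":0,"ax":0,"ay":0,"az":0,"jaw":1},{"tx":1.61,"ty":4.73,"tz":0,"ax":0,"ay":0,"az":0,"jaw":1},{"tx":1.61,"ty":4.73,"tz":0,"ax":0,"ay":0,"az":0,"jaw":1},{"tx":1.61,"ty":4.73,"tz":0,"ax":0,"ay":0,"az":0,"jaw":1},{"tx":1.61,"ty":4.73,"tz":0,"ax":0,"ay":0,"az":0,"jaw":1},{"tx":1.61,"ty":4.73,"tz":1,"ax":0,"ay":0,"az":0,"jaw":1},{"tx":0,"ty":0,"tz":2,"ax":0,"ay":0,"az":0,"jaw":0.7}]'
python3 -m inch '[{"tx":0,"ty":0,"tz":0,"ax":0,"ay":0,"az":0,"jaw":0.7},{"tx":0,"ty":0,"tz":0,"ax":0,"ay":0,"az":0,"jaw":0.7},{"tx":0,"ty":0,"tz":0,"ax":0,"ay":0,"az":0,"jaw":0.7}]' >/dev/null
python3 - <<'E'
from h import *
plan(534,-421.5,15.5)
im,d=viewer.get_image('side'); save('j',cv2.resize(im[210:360,320:480],(640,600),interpolation=cv2.INTER_CUBIC))
E
```

```text
t: 22.82
ee_pos: [532.1, -424.7, 110.1]
orientation: [3.128, -0.272, 0.003]
ft_force: [0.2, 0.6, -0.5]
width: 81.1
t=23.20 pos=[ 532.4 -420.4  112. ] yaw=-9.7 q6=-0.52 q1=-0.69 w=61.8 F=[-0.6 -0.2  0.1] tilt=[-0.001  0.   ]
  -> az=0.0 first, then cm tx=0.18 ty=0.08 tz=9.65
```

View pics/j.png

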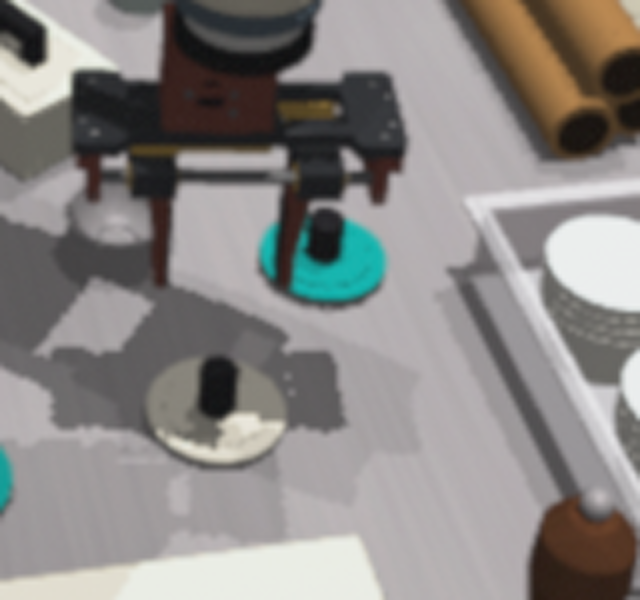

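Fingers (tips at 160 and 285, row 285) straddle the white lid's knob (217,370). The tray and turquoise lids are clear.

```bash
python3 -m inch '[{"tx":0.15,"ty":0.1,"tz":4,"ax":0,"ay":0,"az":0,"jaw":0.7},{"tx":0,"ty":0,"tz":4,"ax":0,"ay":0,"az":0,"jaw":0.7},{"tx":0,"ty":0,"tz":1.6,"ax":0,"ay":0,"az":0,"jaw":0.7},{"tx":0,"ty":0,"tz":0,"ax":0,"ay":0,"az":0,"jaw":0.7},{"tx":0,"ty":0,"tz":0,"ax":0,"ay":0,"az":0,"jaw":0},{"tx":0,"ty":0,"tz":0,"ax":0,"ay":0,"az":0,"jaw":0},{"tx":0,"ty":0,"tz":0,"ax":0,"ay":0,"az":0,"jaw":0},{"tx":0,"ty":0,"tz":0,"ax":0,"ay":0,"az":0,"jaw":0},{"tx":0,"ty":0,"tz":0,"ax":0,"ay":0,"az":0,"jaw":0},{"tx":0,"ty":0,"tz":0,"ax":0,"ay":0,"az":0,"jaw":0},{"tx":0,"ty":0,"tz":0,"ax":0,"ay":0,"az":0,"jaw":0}]'
python3 -m inch '[{"tx":0,"ty":0,"tz":-3,"ax":0,"ay":0,"az":0,"jaw":0},{"tx":0,"ty":0,"tz":-4,"ax":0,"ay":0,"az":0,"jaw":0},{"tx":0,"ty":0,"tz":-5,"ax":0,"ay":0,"az":0,"jaw":0},{"tx":0,"ty":0,"tz":0,"ax":0,"ay":0,"az":0,"jaw":0},{"tx":0,"ty":0,"tz":0,"ax":0,"ay":0,"az":0,"jaw":0},{"tx":0,"ty":0,"tz":0,"ax":0,"ay":0,"az":0,"jaw":0}]'
python3 - <<'E'
from h import *
plan(666,146.5,125)
E
```

```text
t: 24.62
ee_pos: [533.7, -422.9, 15.9]
orientation: [3.13, -0.267, 0.002]
ft_force: [0.3, 0.5, 5.9]
width: 23.6
t: 25.38
ee_pos: [532.1, -421.7, 133.1]
orientation: [-3.128, 0.267, 0.005]
ft_force: [0.5, 1.5, -0.6]
width: 22.9
t=25.38 pos=[ 532.1 -421.7  133.1] yaw=-9.7 q6=-0.52 q1=-0.69 w=22.9 F=[ 0.5  1.5 -0.6] tilt=[ 0.003 -0.002]
  -> az=0.0 first, then cm tx=3.58 ty=-58.26 tz=0.81
```

```bash
python3 -m inch '[{"tx":0.3,"ty":-4.85,"tz":0,"ax":0,"ay":0,"az":0,"jaw":0},{"tx":0.3,"ty":-4.85,"tz":0,"ax":0,"ay":0,"az":0,"jaw":0},{"tx":0.3,"ty":-4.85,"tz":0,"ax":0,"ay":0,"az":0,"jaw":0},{"tx":0.3,"ty":-4.85,"tz":0,"ax":0,"ay":0,"az":0,"jaw":0},{"tx":0.3,"ty":-4.85,"tz":0,"ax":0,"ay":0,"az":0,"jaw":0},{"tx":0.3,"ty":-4.85,"tz":0,"ax":0,"ay":0,"az":0,"jaw":0},{"tx":0.3,"ty":-4.85,"tz":0,"ax":0,"ay":0,"az":0,"jaw":0},{"tx":0.3,"ty":-4.85,"tz":0,"ax":0,"ay":0,"az":0,"jaw":0},{"tx":0.3,"ty":-4.85,"tz":0,"ax":0,"ay":0,"az":0,"jaw":0},{"tx":0.3,"ty":-4.85,"tz":0,"ax":0,"ay":0,"az":0,"jaw":0},{"tx":0.3,"ty":-4.85,"tz":0,"ax":0,"ay":0,"az":0,"jaw":0},{"tx":0.28,"ty":-4.85,"tz":0,"ax":0,"ay":0,"az":0,"jaw":0}]'
python3 -m inch '[{"tx":0,"ty":0,"tz":1,"ax":0,"ay":0,"az":0,"jaw":0},{"tx":0,"ty":0,"tz":0,"ax":0,"ay":0,"az":0,"jaw":0},{"tx":0,"ty":0,"tz":0,"ax":0,"ay":0,"az":0,"jaw":0},{"tx":0,"ty":0,"tz":0,"ax":0,"ay":0,"az":0,"jaw":0}]' >/dev/null
python3 - <<'E'
from h import *
plan(666,146.5,70)
im,d=viewer.get_image('side'); save('k',cv2.resize(im[120:240,290:450],(800,600),interpolation=cv2.INTER_CUBIC))
E
```

```text
t: 26.88
ee_pos: [666.3, 146.3, 133.4]
orientation: [3.129, -0.267, -0.004]
ft_force: [0.8, -0.7, -0.6]
width: 23.6
t=27.38 pos=[667.1 143.7 125.4] yaw=-9.8 q6=0.37 q1=0.19 w=23.4 F=[-0.1  0.2 -0.8] tilt=[-0.  0.]
  -> az=0.0 first, then cm tx=-0.15 ty=-0.26 tz=5.54
```

View pics/k.png

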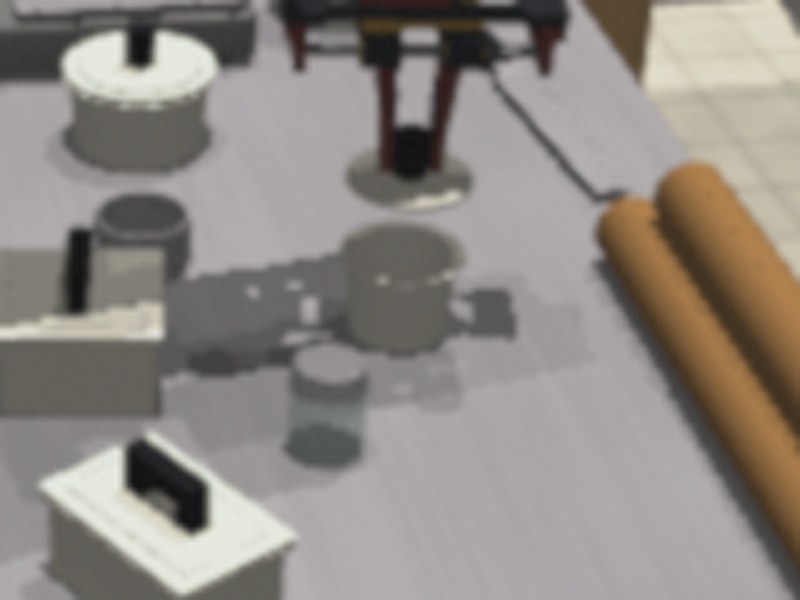

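Lid (≈408,178) level above the eggs tub (≈403,250), about 2 mm off; correct, lower, release.

```bash
python3 -m inch '[{"tx":-0.15,"ty":-0.2,"tz":2.5,"ax":0,"ay":0,"az":0,"jaw":0},{"tx":0,"ty":0,"tz":2,"ax":0,"ay":0,"az":0,"jaw":0},{"tx":0,"ty":0,"tz":1,"ax":0,"ay":0,"az":0,"jaw":0},{"tx":0,"ty":0,"tz":0,"ax":0,"ay":0,"az":0,"jaw":0},{"tx":0,"ty":0,"tz":0,"ax":0,"ay":0,"az":0,"jaw":0}]'
python3 -m inch '[{"tx":0,"ty":0,"tz":0,"ax":0,"ay":0,"az":0,"jaw":0.5},{"tx":0,"ty":0,"tz":0,"ax":0,"ay":0,"az":0,"jaw":1},{"tx":0,"ty":0,"tz":0,"ax":0,"ay":0,"az":0,"jaw":1},{"tx":0,"ty":0,"tz":0,"ax":0,"ay":0,"az":0,"jaw":1},{"tx":0,"ty":0,"tz":-3,"ax":0,"ay":0,"az":0,"jaw":1},{"tx":0,"ty":0,"tz":-4,"ax":0,"ay":0,"az":0,"jaw":1},{"tx":0,"ty":0,"tz":-6,"ax":0,"ay":0,"az":0,"jaw":1},{"tx":0,"ty":5,"tz":-3,"ax":0,"ay":0,"az":0,"jaw":1},{"tx":0,"ty":5,"tz":0,"ax":0,"ay":0,"az":0,"jaw":1},{"tx":0,"ty":5,"tz":0,"ax":0,"ay":0,"az":0,"jaw":1},{"tx":0,"ty":5,"tz":0,"ax":0,"ay":0,"az":0,"jaw":1},{"tx":0,"ty":5,"tz":0,"ax":0,"ay":0,"az":0,"jaw":1}]'
python3 -m inch '[{"tx":0,"ty":5,"tz":0,"ax":0,"ay":0,"az":0,"jaw":1},{"tx":0,"ty":5,"tz":0,"ax":0,"ay":0,"az":0,"jaw":1},{"tx":0,"ty":5,"tz":0,"ax":0,"ay":0,"az":0,"jaw":1},{"tx":0,"ty":5,"tz":0,"ax":0,"ay":0,"az":0,"jaw":1},{"tx":0,"ty":5,"tz":0,"ax":0,"ay":0,"az":0,"jaw":1},{"tx":0,"ty":5,"tz":0,"ax":0,"ay":0,"az":0,"jaw":1},{"tx":0,"ty":0,"tz":0,"ax":0,"ay":0,"az":0,"jaw":1}]'
python3 - <<'E'
from h import *
im,d=viewer.get_image('top'); save('l',im)
# lid on tub: rectify plate plane z=64 and handle top z=96
C={'rect':(461.7,-119.4),'square':(445.5,121.0),'big':(534.2,436.7),'small':(666,146.5)}
for k,(x,y) in C.items():
    v,u=np.nonzero(d>0); px=np.c_[u,v].astype(float); w=world('top',d,px)
    n=np.hypot(w[:,0]-x,w[:,1]-y)<85
    pl=n&(w[:,2]>54)&(w[:,2]<74); h=n&(w[:,2]>86)&(w[:,2]<110)
    q=plane('top',px[pl],64.).astype(np.float32); hh=plane('top',px[h],96.).astype(np.float32)
    A=np.c_[w[pl][:,:2]-[x,y],np.ones(pl.sum())]; s=np.linalg.lstsq(A,w[pl][:,2],rcond=None)[0]
    r=cv2.minAreaRect(q); hr=cv2.minAreaRect(hh)
    print(k,'plate',np.round(r[0],1),np.round(r[1],1),round(r[2],1),'z',s[2].round(1),'tilt',s[:2].round(3),'handle',np.round(hr[0],1),np.round(hr[1],1),round(hr[2],1),'zmed',np.median(w[h][:,2]).round(1))
E
```

```text
t: 28.05
ee_pos: [666.1, 147.1, 70.3]
orientation: [-3.13, 0.267, -0.001]
ft_force: [-0.3, -0.7, -0.7]
width: 23.2
t: 29.55
ee_pos: [623.1, -100.7, 230.5]
orientation: [3.13, -0.267, 0.001]
ft_force: [0.3, 0.4, 0.8]
width: 87.9
t: 30.42
ee_pos: [571.7, -398.1, 230.1]
orientation: [3.129, -0.273, 0.0]
ft_force: [-0.8, 0.6, 0.0]
width: 87.8
rect plate [ 461.7 -119.3] [ 85.1 130.4] 30.0 z 64.9 tilt [-0.001 -0.002] handle [ 461.6 -119.1] [16.1 60.3] 29.6 zmed 95.9
square plate [445.1 120.4] [110.2 109.8] 80.3 z 65.1 tilt [-0.003 -0.002] handle [444.6 119.7] [58.7 16.5] 80.5 zmed 96.1
big plate [534.7 437.2] [114.  114.4] 1.0 z 65.2 tilt [0.003 0.003] handle [534.1 436.5] [25.  21.8] 44.7 zmed 96.1
small plate [665.1 146. ] [82.  80.4] 43.5 z 64.9 tilt [-0.003 -0.012] handle [663.4 145.1] [20.3 23.9] 89.7 zmed 95.7
```

View pics/l.png

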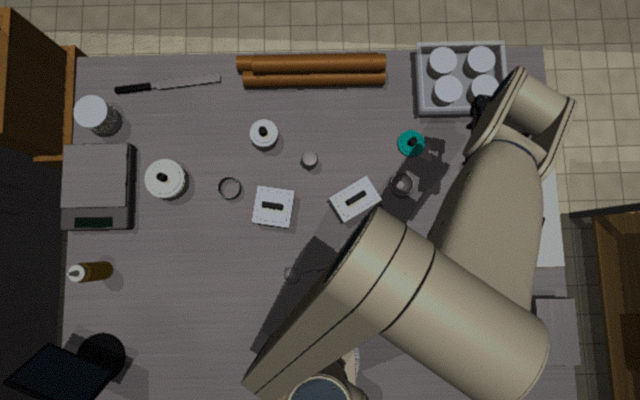

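All four lids are flat on their own tubs (rect 357,200; square 272,207; big 166,180; small 264,134). Handing in.

```bash
python3 -c "
from workcell import ctrl
print(ctrl.close_job())"
```

```text
the job is handed in; nothing more can be done
None
```

All four tubs are closed: I put the big round, oblong, square and small round white lids each on its own tub, and handed the job in at about 30.5 s. No verdict was reported.

- **Fit:** My last check was with the top camera. Lid plates are within about 1 mm of the tub centres measured at the start. Handle and knob centres are within about 3 mm, and the small lid is the furthest off.
- **Height and tilt:** Plates are at about 65 mm and handle tops at about 96 mm, so the lids are home. Fitted tilt is at most 0.003 rad for three lids and about 0.012 rad for the small one, against the 0.05 limit.
- **Alignment:** The oblong and square lids are within about 0.5° of their tubs.
- **Robot:** It ended clear of everything, with wrist force readings under 1 N.
- **What failed or disagreed:** My first move call was refused because I had left out some keys, and nothing moved. The two cameras disagreed by about 2–10 mm in position, so I placed the lids by the top camera. The side pictures showed the big and oblong lids seated. For the square and small lids they showed only the alignment just before lowering; I didn't check those up close afterwards.

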